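Open the soaking bath with its lid lever

TASK

Slide the bur block off the lid of the steel soaking bath onto the bath's side shelf, pushing it with the fingers so that it stays flat and ends up wholly on the shelf; do not pick it up. Then press the paddle at the long end of the lid lever down to its stop, so that the short end raises the heavy lid, and finish while still holding the paddle down with the lid open. Open the lid with the lever only, not by hand, and leave the bottles, the glass dish, the jar and the clear cup where they stand.

Things in the scene. Friction and masses are not known exactly. Their poses are not given: they have to be found in the camera images.
- bath: Fixed steel soaking bath, a tank 170 x 120 mm (x, y), 85 high, with a lid. Origin: centre of its underside, on the table; z up. All x, y, z below are mm in this frame, which may be turned about the vertical. Side shelf at +y; at -y a fulcrum stand (two cheeks up to z = 118) carrying the lid lever, which runs along y, its long arm to -y.
- lid_top (a point): Middle of the lid's upper face, at 0, 0, 97 while shut; moves with the lid. The lid is a flat steel plate 176 x 122 x 12 mm, about 2.2 kg, hinged along x at its +y edge (y = 60, z = 85); a tongue 50 mm wide sticks out 48 mm from its -y edge over the lever's short end. It falls shut by itself.
- lid (a joint): Opening angle of the lid, 0 = shut, growing as its -y edge rises; the lever at its stop takes it to about 0.36 rad.
- shelf (a point): Centre of the side shelf's upper face, at 0, 126, 94, axes along the bath's. The shelf is 170 (x) by 120 mm (y), from y = 66 (6 mm past the lid's hinged edge, its face 3 mm lower than the lid's) to y = 186, where it has an end rim 10 mm high; no rim at its x ends.
- block_center (a point): Centre (half-way up) of the bur block: a loose low aluminium block 60 x 45 x 28 mm (its x, y, z), about 0.18 kg, with ten small burs standing up to 17 mm out of its top. It lies flat on the lid, turned by up to about 0.3 rad from the bath's axes.
- paddle (a point): Centre of the upper face of the lever's paddle, a plate 50 x 50 x 8 mm, 160 mm from the pivot. At rest at y = -279, z = 184, sloping 0.5 rad (higher towards -y); at the stop at y = -286, z = 38, sloping as much the other way. Pressing takes roughly 2 to 7 N, most at first; a fingertip pushed straight down at its centre stays on it through the stroke.
- fulcrum (a point): Pivot of the lever, in the bath's frame at x = 0, y = -140, z = 105 mm; the pivot pin lies along x, axes are the bath's.
- lever (a joint): Angle of the lever, 0 = at rest with the paddle up (its heavy short end brings it back there), growing as the paddle goes down; stop at 0.95 rad. A roller at the short end, 60 mm from the pivot, begins to lift the lid's tongue almost at once.
- dropper_a: Bystander: small black dropper bottle, 28 mm across, 62 mm high, loose, near the lever. Origin at the centre of its underside.
- dish: Bystander: small glass mixing dish, 44 mm across, 24 mm high, loose, near the lever. Origin at the centre of its underside.
- jar: Bystander: white jar, 52 mm across, 45 mm high, loose, beyond the paddle. Origin at the centre of its underside.
- dropper_b: Bystander: dropper bottle, 30 mm across, 68 mm high, loose, on the left of the table. Origin at the centre of its underside.
- beaker: Bystander: clear cup, 70 mm across, 80 mm high, loose, on the left. Origin at the centre of its underside.
Not all that is in view belongs to the job. What is shaped like the part that bears block_center but blue or orange is not meant.

How it is judged:
By the outcome, as a careful person would: the job done as asked, in the order asked, and still so for the second after the job is handed in, while the arm keeps its last pose, push and grip.
It also fails if it takes over 51 s, if anything falls off the work surface, if the arm or the gripper's body presses on something with over 40 N, if the wrist force passes 120 N, or if a joint passes its speed limit or range.

ROBOT

A 7-joint arm with a two-finger parallel gripper is mounted at the origin on the work surface. World frame = base frame: x ahead of the robot, y to its left, z up, the work surface at z = 0. Lengths are in m, angles in rad, forces in N, time in s.
With the tool pointing down it reaches from about 0.425 to 0.95 m from the base axis. Payload 4.7 kg.
Tool frame: the origin (TCP) lies on the centre line of the jaws, within the pads' length; the fingertips stand 25 mm ahead of it and the grasp point (between the pads) lies 6 mm ahead of it; z points along the fingers, x is the direction in which the jaws open and shut, and the axes are right-handed (so a half turn about z gives the same grasp; the last joint's range is limited). The gripper opens to 87 mm and grips with 3 to 60 N. Pads are 19 mm wide; open, the fingers measure 117 mm over their backs; the gripper's body (75 mm by 190 mm) begins 51 mm behind the grasp point.
Start: joints at [1.097, 0.469, -0.049, 1.532, 0.024, 1.141, -0.082], TCP at [0.29, -0.609, 0.248] pointing down, gripper open.
Joint ranges: [-2.59, 2.59], [-0.33, 1.99], [-1.39, 1.29], [0.1, 2.45], [-1.04, 4.18], [0.21, 1.99], [-2.66, 2.66]. Speed limits (rad/s): [2.57, 2.57, 3.14, 3.14, 3.14, 3.14, 3.14].

INTERFACE

Orientations are given as a unit quaternion [w, x, y, z].
In Python, from plant import env, viewer gives the robot as it stands. The module is installed in compiled form; this text tells all that it offers.
- The arm moves only by the tool move_arm, never from a script. Its argument "series" is a list of rows, each an object with "slide": the shift along the world's x, y, z in m, a list of three; "spin": the turn about the world's z in rad. A call has 1 to 5 rows; each row is the pose to reach, as a shift and turn from the pose measured when the call began; what a row does not reach only later rows make up. A row lasts 1/8 s, in which the tool goes at most 62.5 mm and 10.7 degrees, less where a joint would pass 70% of its speed; a pose out of reach is approached as far as the arm can. A call with a gripper value outside its range is refused whole. "hand" is the finger opening in m, from 0 to 0.087, set as the call begins (left out, the last holds). The fingers move at their own pace and stop on an object; "force" is the grip in N (left out, the last holds). Time passes only in rows, so rows that repeat a pose let the fingers close. It gives the time, the measured TCP pose, the force and the opening at its end, in the units of the state.
- env.observe(): the state, without advancing time (a new reading comes with each control period).
- viewer.capture(name): name is "scene" or "top"; returns a dict with "frame" (420x560x3 uint8, red, green, blue), "depth" (420x560 float32, m along the optical axis (not along the pixel's ray), 0 where there is no reading), "K" (3x3 intrinsics, pixels), "eye" and "attitude" of the camera in the world. Camera axes: x right, y up, looking along -z (the intrinsics and any distortion apply to the point x, -y, -z); pixel columns grow to the right and rows downward; lengths in m; the calibration is good to about 2 mm. A picture is of the moment at which its call begins.
- env.sign_off(): hands the job in, once; it reports no verdict.
The state is a dict: "t": time; "joint_positions": joint angles; "joint_velocities": joint speeds; "effort": joint torques, N m; "eef_pos": TCP position; "tcp_rot": TCP orientation; "contact_force": force on the tool from outside, world axes, zero at the start; "torque": the same for the moment, N m; "width": finger opening in m.
Only numpy, scipy, OpenCV 4.12 (cv2) and the standard library are available. Lean on these libraries where they do the work, as an engineer would, in place of code of your own. Each camera call takes 0.05 s, during which the arm holds its last target. There are 200 camera calls.

## Working session

There is one attempt and no reset: what is moved stays moved. The work goes in short steps, Python scripts to look and compute and a tool call to move; the robot and the scene stay as the last step left them, time stands still between calls to the robot, and variables do not carry over. Pictures are saved under pics/ and viewed, about 8 in all and at most 12, crops included, and the job is handed in when it is done.

Besides the shell and the picture viewer there is one more tool, called after "Request:" in YAML: its name, and indented under it one key for each argument. move_arm: Moves the arm, as the interface text tells. Its arguments: {"type":"object","properties":{"series":{"type":"array"},"hand":{"type":"number"},"force":{"type":"number"}},"required":["series"]}

```bash
mkdir -p pics; cat > h.py <<'E'
import numpy as np, cv2
from plant import env, viewer
def cap(n):
    c=viewer.capture(n); np.savez(f'pics/{n}.npz',**c); return c
def world(c,u,v,z=None):
    """pixel -> world; by depth, or on plane z"""
    K=np.array(c['K']);R=np.array(c['attitude']);e=np.array(c['eye'])
    if R.shape!=(3,3):
        w,x,y,zz=R; R=np.array([[1-2*(y*y+zz*zz),2*(x*y-w*zz),2*(x*zz+w*y)],[2*(x*y+w*zz),1-2*(x*x+zz*zz),2*(y*zz-w*x)],[2*(x*zz-w*y),2*(y*zz+w*x),1-2*(x*x+y*y)]])
    d=R@np.array([(u-K[0,2])/K[0,0],-(v-K[1,2])/K[1,1],-1])
    s=c['depth'][int(round(v)),int(round(u))] if z is None else (z-e[2])/d[2]
    return e+s*d
E
python3 - <<'E'
from h import *
for n in('scene','top'):
    c=cap(n); cv2.imwrite(f'pics/{n}1.png',cv2.resize(c['frame'][:,:,::-1],(784,588)))
    print(n,{k:np.round(v,3).tolist() for k,v in c.items() if k not in('frame','depth')})
print(env.observe())
E
```

```text
scene {'K': [[408.529, 0.0, 279.672], [0.0, 408.529, 210.999], [0.0, 0.0, 1.0]], 'eye': [1.263, 0.497, 0.63], 'attitude': [0.42, 0.241, 0.425, 0.765]}
top {'K': [[531.97, 0.0, 282.736], [0.0, 531.97, 210.231], [0.0, 0.0, 1.0]], 'eye': [0.325, 0.089, 1.356], 'attitude': [-0.696, -0.06, 0.08, 0.711]}
{'t': 0.1, 'joint_positions': array([ 1.09708181,  0.46935917, -0.04860679,  1.53355917,  0.02410908,
        1.14099969, -0.08228257]), 'joint_velocities': array([ 1.83587372e-04, -9.00766701e-04,  9.77650045e-05, -3.16978606e-03,
        3.37370389e-04,  9.07974783e-04,  3.23579160e-05]), 'effort': array([ 1.31662051e-03, -5.09167063e+01, -8.08023778e-02, -2.36830133e+01,
       -6.14466285e-02,  3.44558142e-02,  6.48573018e-05]), 'eef_pos': array([ 0.29025347, -0.60886587,  0.24661194]), 'tcp_rot': array([-4.37254198e-04,  8.45678412e-01, -5.33692109e-01, -7.51797587e-04]), 'contact_force': array([ 0.16165414, -0.00185768, -0.73036444]), 'torque': array([0.00816471, 0.03418116, 0.02971087]), 'width': 0.08695945890600465}
```

View pics/top1.png

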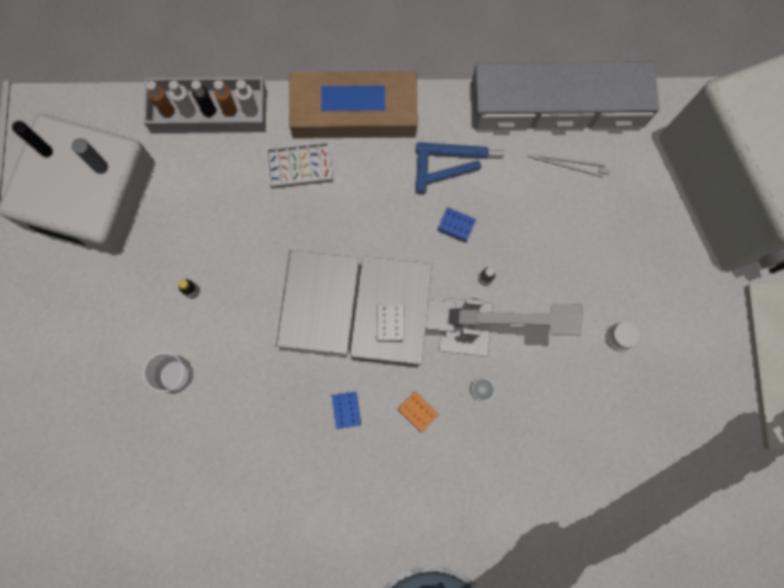

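View pics/scene1.png

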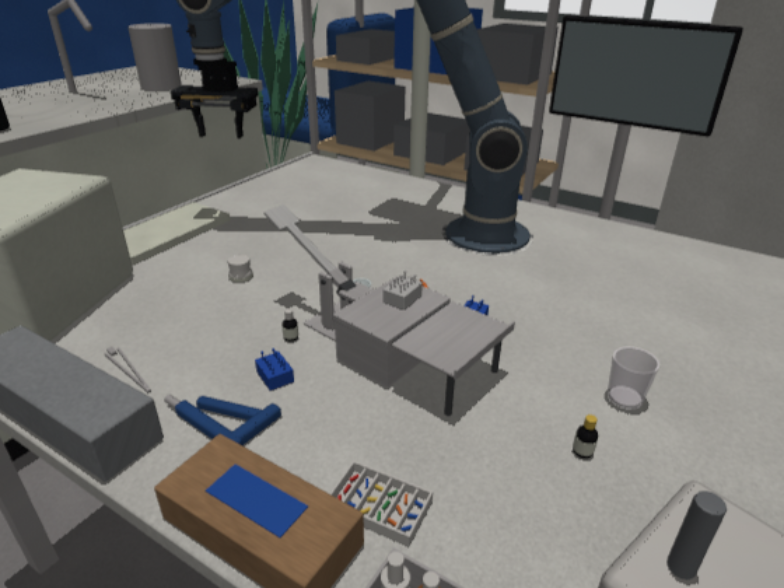

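Pictures 1 and 2. In the top view (784 px wide), world +x is up and +y is left. The shelf is at about (318,302), the lid at (392,310), and the lever runs right to the paddle at (566,319). There are four candidates for the block: grey at (390,322), blue at (457,224), blue at (346,410) and orange at (418,411). Only the grey one lies on the lid, and it isn't blue or orange. I'll confirm that with a crop and measure.

```bash
python3 - <<'E'
from h import *
c=dict(np.load('pics/top.npz'))
H,W=c['depth'].shape
P=np.array([[world(c,u,v) for u in range(W)] for v in range(H)])
np.save('pics/P.npy',P)
Z=P[...,2]
roi=np.zeros((H,W),bool); roi[165:275,190:435]=1
def rep(n,m,zp=None):
    m=(m&roi).astype(np.uint8); k,l,s,ce=cv2.connectedComponentsWithStats(m)
    for i in range(1,k):
        if s[i,4]<60: continue
        q=P[l==i]; r=cv2.minAreaRect((q[:,:2]*1000).astype(np.float32))
        print(n,s[i].tolist(),'med z',np.round(np.median(q[:,2]),4),'rect mm',np.round(r[0],1),np.round(r[1],1),round(r[2],1))
rep('lid/shelf',(Z>.085)&(Z<.106))
rep('shelf',(Z>.085)&(Z<.106)&(np.arange(W)[None]<255))
rep('lid',(Z>.085)&(Z<.106)&(np.arange(W)[None]>257))
rep('block',(Z>.115)&(Z<.15))
rep('paddle',(Z>.165)&(Z<.22))
print('z lid/shelf',Z[230,290],Z[210,225],'block',Z[230,278],'paddle',P[228,404])
f=c['frame'][170:270,190:430,::-1]
cv2.imwrite('pics/crop.png',cv2.resize(f,(792,330),interpolation=cv2.INTER_CUBIC))
E
```

```text
lid/shelf [195, 178, 140, 83, 7362] med z 0.0969 rect mm [555.1  87.1] [325.5 176.9] 82.1
shelf [195, 178, 60, 78, 3770] med z 0.0957 rect mm [566.3 178.8] [140.6 174. ] 82.5
lid [258, 183, 77, 78, 3387] med z 0.0982 rect mm [549.6  18.4] [182.9 186.8] 89.1
block [269, 218, 19, 26, 492] med z 0.1266 rect mm [523.6  62.7] [42.5 60.3] 88.7
block [337, 222, 35, 10, 238] med z 0.133 rect mm [ 527.6 -114.9] [76.4 21. ] 83.4
paddle [381, 218, 35, 22, 569] med z 0.1846 rect mm [ 514.5 -206.5] [70.4 49.8] 81.9
z lid/shelf 0.10017014106165689 0.09699269100363761 block 0.1285829215820069 paddle [ 0.51335979 -0.21857118  0.1865939 ]
```

View pics/crop.png

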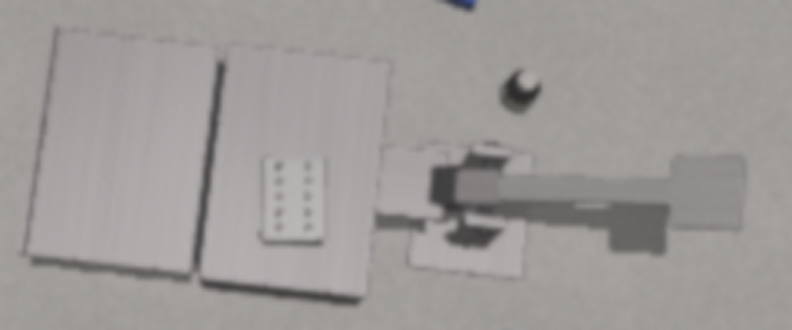

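Picture 3 shows the grey block with ten burs on the lid at crop (292,198). It is the one meant. Lid corners are at about (228,47), (390,62), (362,297) and (200,280), and the paddle is at (708,192). Next I'll fit the bath pose.

```bash
python3 - <<'E'
from h import *
c=dict(np.load('pics/top.npz'))
X=lambda p,z: world(c,190+(p[0]+.5)/3.3-.5,170+(p[1]+.5)/3.3-.5,z)[:2]
img=[((228,47),(88,62),.097),((390,62),(88,-61),.097),((362,297),(-88,-61),.097),((200,280),(-88,62),.097),
((55,28),(85,186),.104),((25,257),(-85,186),.104),((708,192),(0,-279),.184)]
A=np.array([X(p,z) for p,_,z in img])*1000; B=np.array([b for _,b,_ in img],float)
a,b=A-A.mean(0),B-B.mean(0)
th=np.arctan2((b[:,0]*a[:,1]-b[:,1]*a[:,0]).sum(),(a*b).sum())
R=np.array([[np.cos(th),-np.sin(th)],[np.sin(th),np.cos(th)]]); t=A.mean(0)-R@B.mean(0)
print('yaw',th,'origin',t,'resid',np.round(A-(B@R.T+t),1).tolist())
np.savez('pics/bath.npz',R=R,t=t)
P=np.load('pics/P.npy'); Z=P[...,2]; m=np.zeros(Z.shape,bool); m[210:255,262:295]=1
q=P[m&(Z>.118)&(Z<.135)][:,:2]*1000
r=cv2.minAreaRect((((q-t)@R)).astype(np.float32)); print('block in bath frame',r)
C=X((292,198),.127)*1000; print('block by pixel',C,(C-t)@R)
for n,p in dict(pad=(0,-279),padstop=(0,-286),shelf=(0,126)).items(): print(n,R@p+t)
for n,(u,v,z) in dict(dropA=(489,274,.06),dish=(482,389,.02),jar=(626,335,.045)).items():
    w=world(c,u/1.4,v/1.4,z)[:2]*1000; print(n,w,(w-t)@R)
E
```

```text
yaw -0.1291703270520295 origin [550.2493533  58.3903794] resid [[-1.9, -2.0], [0.4, 0.5], [1.6, 3.8], [0.4, -2.0], [-0.1, 1.1], [-0.2, -0.1], [-0.2, -1.4]]
block in bath frame ((-26.939311981201172, 0.9760608673095703), (60.23152160644531, 42.4914436340332), 5.8233137130737305)
block by pixel [524.89384317  62.43024329] [-25.66465671   0.74012879]
pad [ 514.31096544 -218.28530127]
padstop [ 513.40928546 -225.22698502]
shelf [566.47959298 183.34068681]
dropA [ 618.39444157 -119.40206828] [  90.4790775  -167.53341172]
dish [ 416.64154044 -102.93546327] [-111.71412853 -177.19206714]
jar [ 505.31793779 -362.68207996] [   9.68184728 -423.3522292 ]
```

Bath yaw is about −0.13 and its origin about (550, 58). The block sits at bath (−26, 1), turned about 0.10 rad from the bath. I'll push its −y face with both fingertips, 30 mm apart. First move is up and toward the approach pose.

Request:
move_arm:
  series:
    - {"slide":[0,0,0.055],"spin":0.15}
    - {"slide":[0.02,0.055,0.07],"spin":0.3}
    - {"slide":[0.042,0.11,0.07],"spin":0.45}
    - {"slide":[0.063,0.165,0.07],"spin":0.6}
    - {"slide":[0.085,0.22,0.07],"spin":0.75}
  hand: 0.03

```text
t: 0.72
eef_pos: [0.3755, -0.3869, 0.3163]
tcp_rot: [-0.0, 0.983, -0.185, -0.001]
contact_force: [1.4, 0.1, -0.1]
width: 0.0453
```

Request:
move_arm:
  series:
    - {"slide":[0.021,0.056,0],"spin":0.1}
    - {"slide":[0.042,0.112,0],"spin":0.2}
    - {"slide":[0.063,0.168,0],"spin":0.3}
    - {"slide":[0.084,0.224,0],"spin":0.34}
    - {"slide":[0.105,0.28,0],"spin":0.34}

```text
t: 1.35
eef_pos: [0.4806, -0.1051, 0.3162]
tcp_rot: [0.0, 1.0, -0.016, -0.001]
contact_force: [1.3, -0.2, 0.1]
width: 0.0298
```

Request:
move_arm:
  series:
    - {"slide":[0.021,0.056,0],"spin":0}
    - {"slide":[0.042,0.11,-0.02],"spin":0}
    - {"slide":[0.042,0.11,-0.08],"spin":0}
    - {"slide":[0.042,0.11,-0.13],"spin":0}
    - {"slide":[0.042,0.11,-0.16],"spin":0}

```text
t: 1.98
eef_pos: [0.5209, 0.0048, 0.1533]
tcp_rot: [0.0, 1.0, -0.015, -0.003]
contact_force: [0.2, -0.4, 0.4]
width: 0.0303
```

```bash
python3 - <<'E'
from h import *
c=cap('scene'); cv2.imwrite('pics/s4.png',cv2.resize(c['frame'][160:320,200:400,::-1],(750,600)))
o=env.observe(); print({k:np.round(o[k],3) for k in('t','eef_pos','tcp_rot','joint_positions','contact_force','width')})
E
```

```text
{'t': np.float64(2.025), 'eef_pos': array([0.519, 0.004, 0.15 ]), 'tcp_rot': array([ 0.   ,  1.   , -0.015, -0.006]), 'joint_positions': array([ 0.374,  0.395, -0.577,  1.968,  0.276,  0.868, -0.381]), 'contact_force': array([-1.06 , -1.145, -2.062]), 'width': np.float64(0.03)}
```

View pics/s4.png

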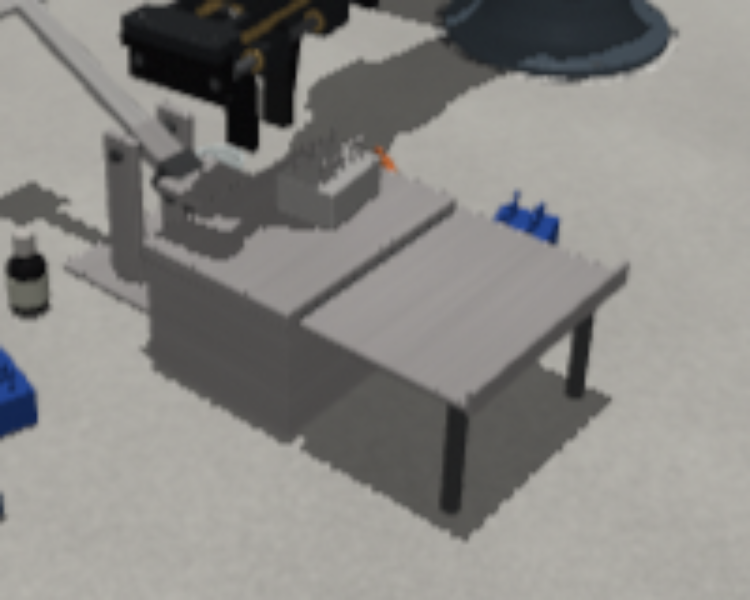

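Picture 4 shows the closed-in fingers just behind the block's −y face, at (243,140) and (280,115), with the block at (330,190). The way is clear. I'll go down about 20 mm and start the push.

Request:
move_arm:
  series:
    - {"slide":[0.002,0,-0.02],"spin":0}
    - {"slide":[0.002,0,-0.02],"spin":0}

```text
t: 2.28
eef_pos: [0.5199, 0.0042, 0.1295]
tcp_rot: [0.0, 1.0, -0.015, -0.008]
contact_force: [-0.5, -0.4, 0.8]
width: 0.0296
```

Request:
move_arm:
  series:
    - {"slide":[0.002,0.015,0.001],"spin":0}
    - {"slide":[0.004,0.03,0.001],"spin":0}
    - {"slide":[0.006,0.045,0.001],"spin":0}
    - {"slide":[0.008,0.06,0.001],"spin":0}
    - {"slide":[0.01,0.075,0.001],"spin":0}

```text
t: 2.9
eef_pos: [0.5301, 0.0802, 0.1307]
tcp_rot: [0.0, 1.0, -0.015, -0.008]
contact_force: [-0.3, -2.3, 1.8]
width: 0.0298
```

```bash
python3 - <<'E'
from h import *
c=cap('scene'); cv2.imwrite('pics/s5.png',cv2.resize(c['frame'][160:320,200:400,::-1],(750,600)))
o=env.observe(); print({k:np.round(o[k],3) for k in('t','eef_pos','tcp_rot','joint_positions','contact_force','width')})
E
```

```text
{'t': np.float64(2.95), 'eef_pos': array([0.53 , 0.083, 0.131]), 'tcp_rot': array([-0.001,  1.   , -0.014, -0.007]), 'joint_positions': array([ 0.219,  0.451, -0.575,  1.944,  0.312,  0.849, -0.549]), 'contact_force': array([0.304, 0.575, 0.313]), 'width': np.float64(0.03)}
```

View pics/s5.png

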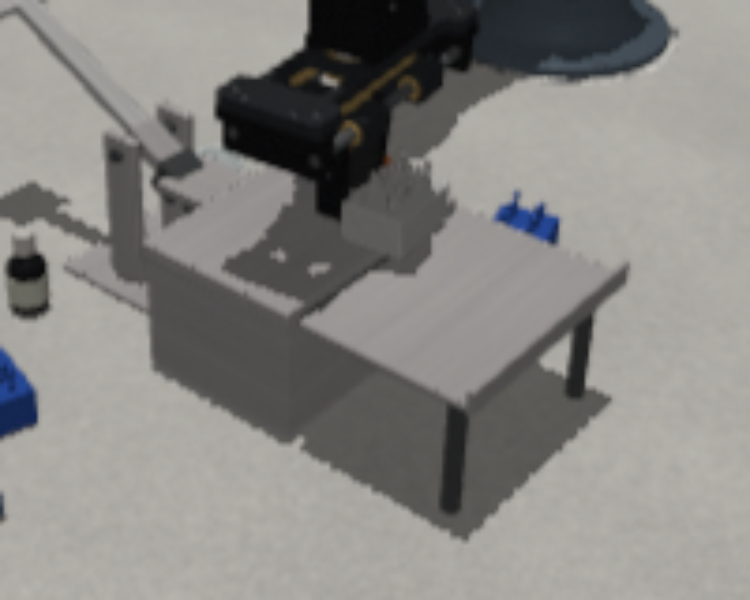

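Picture 5 shows the block, at (395,215), flat against the fingers and halfway over the gap at (380,265). I'll keep pushing.

Request:
move_arm:
  series:
    - {"slide":[0.002,0.015,0],"spin":0}
    - {"slide":[0.004,0.03,0],"spin":0}
    - {"slide":[0.006,0.045,0],"spin":0}
    - {"slide":[0.008,0.06,0],"spin":0}
    - {"slide":[0.009,0.068,0],"spin":0}

```text
t: 3.58
eef_pos: [0.5392, 0.1525, 0.1309]
tcp_rot: [-0.001, 1.0, -0.013, -0.007]
contact_force: [-0.2, -2.2, 1.3]
width: 0.0301
```

Request:
move_arm:
  series:
    - {"slide":[0,-0.01,0],"spin":0}
    - {"slide":[0,-0.035,0.02],"spin":0}
    - {"slide":[-0.01,-0.06,0.07],"spin":0}
    - {"slide":[-0.02,-0.1,0.11],"spin":0}
    - {"slide":[-0.025,-0.15,0.14],"spin":0}

```text
t: 4.2
eef_pos: [0.5139, 0.0012, 0.2728]
tcp_rot: [-0.001, 1.0, -0.013, -0.006]
contact_force: [0.3, -0.3, -0.2]
width: 0.0302
```

```bash
python3 - <<'E'
from h import *
o=env.observe(); print({k:np.round(o[k],3) for k in('t','eef_pos','tcp_rot','joint_positions','contact_force','width')})
s=cap('scene');c=cap('top'); 
cv2.imwrite('pics/s6.png',np.hstack([cv2.resize(s['frame'][160:320,200:400,::-1],(400,320)),cv2.resize(c['frame'][165:275,190:328,::-1],(400,320))]))
b=np.load('pics/bath.npz');R,t=b['R'],b['t']
q=np.array([world(c,u,v) for u in range(195,256) for v in range(175,260)])
q=q[(q[:,2]>.112)&(q[:,2]<.132)][:,:2]*1000
print(len(q),cv2.minAreaRect(((q-t)@R).astype(np.float32)))
E
```

```text
{'t': np.float64(4.2), 'eef_pos': array([0.514, 0.001, 0.273]), 'tcp_rot': array([-0.001,  1.   , -0.013, -0.006]), 'joint_positions': array([ 0.438,  0.243, -0.615,  1.844,  0.151,  1.113, -0.257]), 'contact_force': array([ 0.267, -0.272, -0.241]), 'width': np.float64(0.03)}
467 ((-27.742252349853516, 127.05781555175781), (60.11466979980469, 45.001190185546875), 6.956379413604736)
```

View pics/s6.png

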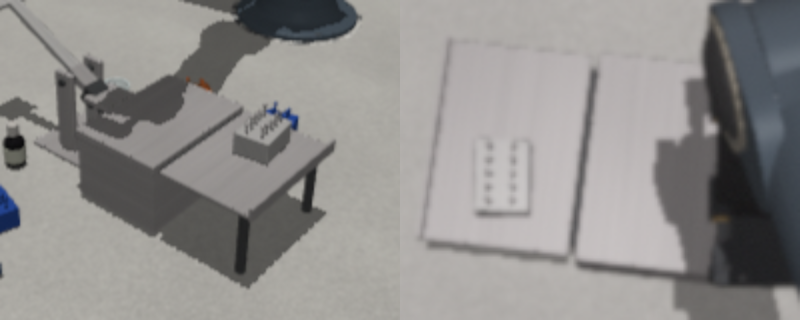

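Picture 6 shows the block flat and wholly on the shelf, at left (265,135) and right (502,175). Measured at bath (−28, 127), about ±33 in x and ±26 in y, so it is inside 66–186 with clearance on all sides. Next is the paddle: close the fingers and go above it.

Request:
move_arm:
  series:
    - {"slide":[0,-0.055,0.02],"spin":-0.03}
    - {"slide":[0,-0.11,0.02],"spin":-0.07}
    - {"slide":[0,-0.165,0.02],"spin":-0.1}
    - {"slide":[0,-0.215,0.01],"spin":-0.1}
    - {"slide":[0,-0.224,0],"spin":-0.1}
  hand: 0.0

```text
t: 4.92
eef_pos: [0.5142, -0.2338, 0.2728]
tcp_rot: [0.001, 0.997, -0.073, -0.005]
contact_force: [-0.1, 0.4, -0.2]
width: 0.0008
```

Request:
move_arm:
  series:
    - {"slide":[0,0,-0.02],"spin":0}
    - {"slide":[0,0,-0.035],"spin":0}

```text
t: 5.18
eef_pos: [0.5136, -0.2332, 0.2364]
tcp_rot: [0.001, 0.997, -0.073, -0.005]
contact_force: [0.4, 1.2, -0.1]
width: 0.0007
```

```bash
python3 - <<'E'
from h import *
o=env.observe(); print({k:np.round(o[k],3) for k in('t','eef_pos','tcp_rot','joint_positions','contact_force','width')})
s=cap('scene')
cv2.imwrite('pics/s7.png',cv2.resize(s['frame'][110:270,150:350,::-1],(750,600)))
E
```

```text
{'t': np.float64(5.175), 'eef_pos': array([ 0.514, -0.233,  0.236]), 'tcp_rot': array([ 0.001,  0.997, -0.073, -0.005]), 'joint_positions': array([ 0.712,  0.341, -0.458,  1.788,  0.174,  1.062,  0.044]), 'contact_force': array([ 0.371,  1.204, -0.061]), 'width': np.float64(0.001)}
```

View pics/s7.png

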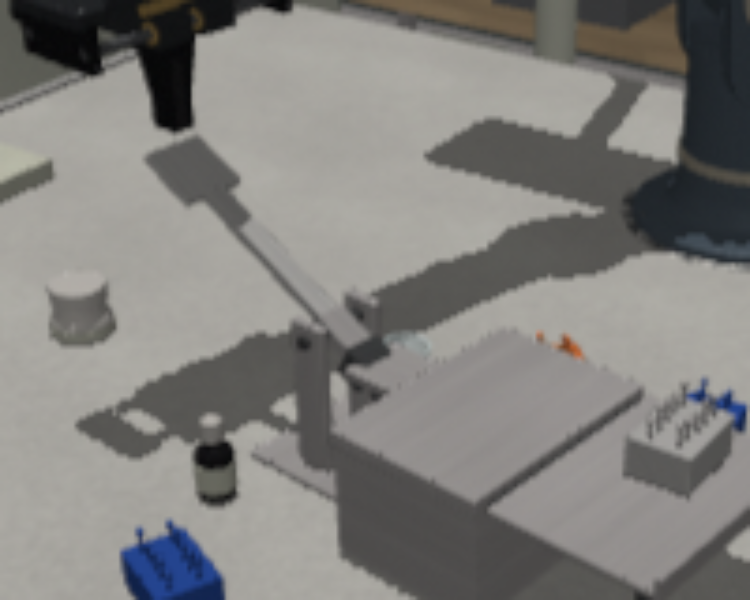

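Picture 7 shows the closed fingertips at (172,125) over the outer half of the paddle, which is centred at about (193,172). They are roughly 10 mm too far out. I'll correct that on the way down and begin pressing.

Request:
move_arm:
  series:
    - {"slide":[0,0.01,-0.005],"spin":0}
    - {"slide":[0,0.01,-0.02],"spin":0}
    - {"slide":[0,0.01,-0.035],"spin":0}
    - {"slide":[0,0.01,-0.05],"spin":0}
    - {"slide":[0,0.009,-0.065],"spin":0}

```text
t: 5.85
eef_pos: [0.5138, -0.225, 0.1701]
tcp_rot: [0.001, 0.997, -0.073, -0.005]
contact_force: [0.2, -2.9, 6.0]
width: 0.0004
```

Request:
move_arm:
  series:
    - {"slide":[0,-0.002,-0.018],"spin":0}
    - {"slide":[0,-0.003,-0.036],"spin":0}
    - {"slide":[0,-0.003,-0.052],"spin":0}
    - {"slide":[0,-0.002,-0.066],"spin":0}
    - {"slide":[0,-0.001,-0.08],"spin":0}

```text
t: 6.48
eef_pos: [0.5142, -0.225, 0.0901]
tcp_rot: [0.001, 0.997, -0.073, -0.005]
contact_force: [-1.0, 2.4, 6.8]
width: -0.0001
```

Request:
move_arm:
  series:
    - {"slide":[0,0,-0.006],"spin":0}
    - {"slide":[0,0,-0.012],"spin":0}
    - {"slide":[0,0,-0.018],"spin":0}
    - {"slide":[0,0,-0.022],"spin":0}
    - {"slide":[0,0,-0.022],"spin":0}

```text
t: 7.1
eef_pos: [0.5153, -0.2246, 0.0683]
tcp_rot: [0.001, 0.997, -0.072, -0.004]
contact_force: [2.2, 1.3, 4.4]
width: 0.0003
```

Request:
move_arm:
  series:
    - {"slide":[-0.001,0,-0.002],"spin":0}
    - {"slide":[-0.001,0,-0.004],"spin":0}
    - {"slide":[-0.001,0,-0.004],"spin":0}

```text
t: 7.48
eef_pos: [0.5157, -0.2243, 0.0671]
tcp_rot: [0.002, 0.997, -0.072, -0.003]
contact_force: [-4.6, 2.6, 22.6]
width: 0.0005
```

The force rose to 23 N at TCP z 67 mm, so the lever is on its stop. I'll check the lid, lever, block and bystanders.

```bash
python3 - <<'E'
from h import *
s=cap('scene');c=cap('top'); o=env.observe(); print({k:np.round(o[k],3) for k in('t','eef_pos','contact_force')})
cv2.imwrite('pics/s8.png',np.hstack([cv2.resize(s['frame'][130:330,130:380,::-1],(400,320)),cv2.resize(c['frame'][150:300,100:460,::-1],(400,320))]))
b=np.load('pics/bath.npz');R,t=b['R'],b['t']
B=lambda p:np.array([*((p[:2]*1000-t)@R),p[2]*1000])
H,W=s['depth'].shape
q=np.array([B(world(s,u,v)) for u in range(130,400) for v in range(130,330) if s['depth'][v,u]>0])
L=q[(abs(q[:,0])<75)&(q[:,1]>-40)&(q[:,1]<50)&(q[:,2]>95)&(q[:,2]<160)]
p=np.polyfit(L[:,1],L[:,2],1); print('lid angle',-np.arctan(p[0]),'n',len(L),'resid',np.std(L[:,2]-np.polyval(p,L[:,1])))
q=np.array([world(c,u,v) for u in range(195,250) for v in range(175,260)])
q=q[(q[:,2]>.112)&(q[:,2]<.132)][:,:2]*1000
print('block',cv2.minAreaRect(((q-t)@R).astype(np.float32)))
E
```

```text
{'t': np.float64(7.575), 'eef_pos': array([ 0.516, -0.224,  0.067]), 'contact_force': array([-5.425,  3.015, 22.802])}
lid angle 0.35860275790560353 n 1710 resid 1.2743390884354064
block ((-28.162784576416016, 127.09618377685547), (59.567100524902344, 44.93894958496094), 6.554281234741211)
```

View pics/s8.png

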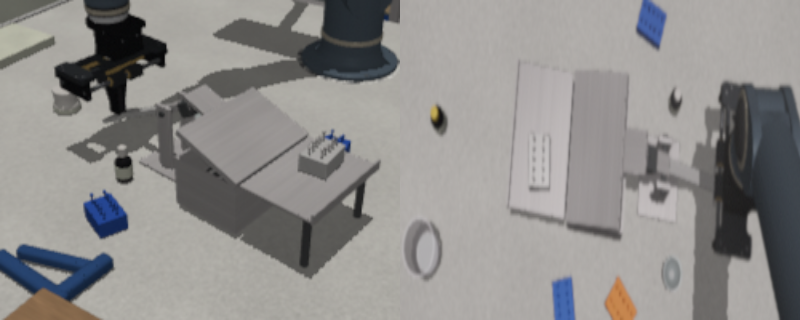

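Picture 8 shows the lid raised at left (240,135), with a measured angle of 0.359 rad against 0.36 expected. The block is unmoved on the shelf at (322,155), and the bystanders in view stand where they were. I'm handing in.

```bash
python3 -c "
from h import *
print(env.sign_off()); o=env.observe(); print(o['t'],o['eef_pos'],o['contact_force'])"
```

```text
the job is handed in; nothing more can be done
None
the job is handed in; nothing more can be done
```

The job is handed in, at about 7.6 s of the 51 s allowed. The bur block is on the side shelf, and the arm is holding the paddle at its stop with the lid open.

- **Block:** I pushed it flat with two fingertips and did not pick it up. It measured at bath (−28, 127) mm, turned about 0.12 rad. That puts it wholly on the shelf, and it was unchanged after the lid opened.
- **Lid and lever:** I pressed the paddle with closed fingertips until the push rose to about 23 N at the stop. The lid measured 0.359 rad open against the expected 0.36.
- **Bystanders:** In the last views both bottles, the dish, the cup and the jar were upright where they had stood. I checked this by eye only and did not measure their positions again.

None of the checks failed. Before pressing, the fingertips were 10 mm too far out over the paddle, and I corrected that on the way down. The state could not be read after the handover.

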